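# Shim the rocking balance

## Task

The laboratory balance rocks because its front-left foot (seen facing its display) is too short. Push the orange wedge along the bench, tip first, under that foot until the foot stands on the wedge's flat seat and the balance is level; then press down with a fingertip on the blue pad at the opposite corner, for about a second, to check that it no longer rocks. Only push: do not lift the wedge or the balance, do not shove the balance out of its place, and leave the other things alone.

Things in the scene. Friction and masses are not known exactly. Their poses are not given: they have to be found in the camera images.
- balance: white balance, 150 (x) x 180 (y) x 60 mm high, steel pan on top (94 mm across, top at 70 mm), about 2 kg, loose. Origin: centre of the plane of its long feet; x from its front (display) to its back, y to the left of one facing the display, z up. Dome feet of radius 13 mm at x +-60, y +-75; the front-left one (-60, +75) is 8 mm short, so at first it leans that way by 0.085 rad. Underside of the housing at 24 mm
- short_foot (a point): centre of the dome of the short front-left foot, 13 mm above the foot's lowest point, 15 mm inside the balance's left side; 21 mm above the bench once it stands on the wedge's seat (the balance is then level). The wedge goes under it from the balance's left, moving roughly along the balance's -y
- blue_pad (a point): centre of the top of the round blue pad (30 mm across, 3 mm proud, rigid) on top of the balance at its back-right corner, diagonally opposite the short foot; 63 mm above the bench when level
- wedge: orange wedge lying loose left of the balance, tip towards the short foot, 125 mm long (x), 44 wide, 0.09 kg. Origin: centre of its underside; x from tail to tip, z up. Tip at x = +62.5 mm, 1.2 mm thick; ramp up to +6.5; flat seat, 8 mm high; stop ridge, 15 mm high, from -23.5 to -29.5; tail. Slides in with about 3 to 8 N; once the foot meets the ridge, the balance slides too
- wedge_seat (a point): the spot on the wedge's flat seat (its top, 8 mm above the bench, 5.5 mm behind the wedge's middle) that belongs right below the short foot's centre; the foot meets the stop ridge 6.5 mm past it
- push_plate (a point): centre of the rear face of the wedge's upright push plate (60 mm wide across the wedge, 30 mm high, 8 mm thick), 15 mm above the bench: the face to push on, towards the wedge's +x
- timer: bench timer, white, 62x68x18 mm, lying flat; origin under its centre. Leave it alone
- slide_box: blue slide box, 91x95x34 mm; origin under its centre. Leave it alone
- canister_0: small whitish canister with dark foot, 41 mm across, 67 mm tall; origin under its centre. Leave it alone
- amber_bottle: amber bottle, 45 mm across, 90 mm tall; origin under its centre. Leave it alone
- dropper_white: small white bottle, 29 mm across, 60 mm tall; origin under its centre. Leave it alone
- marker_1: blue marker pen lying down, 137 mm long, 15 mm high; origin under its centre. Leave it alone
Things that resemble listed ones, but are neither listed nor needed, are in the scene too. Several things have the shape of the balance; the one meant has the colours described above.

How it is judged:
By the outcome, as a careful person would: the job done as asked, in the order asked, and still so for the second after the job is handed in, with the robot touching nothing.
It also fails if it takes over 61 s, if anything falls off the work surface, if the arm or the gripper's body presses on something with over 40 N, if the wrist force passes 120 N, or if a joint passes its speed limit or range.

## Robot

A 7-joint arm with a two-finger parallel gripper is mounted at the origin on a cart in front of the work surface, level with it; the furniture and walls round the work are solid. World frame = base frame: x ahead of the robot, y to its left, z up, the work surface at z = 0. Lengths are in m, angles in degrees, forces in N, time in s.
With the tool pointing down it reaches from about 0.4 to 0.925 m from the base axis. Payload 4.1 kg.
Tool frame: the origin (TCP) lies midway between the tips of the shut fingers; the grasp point (between the pads) lies 19 mm behind it; z points along the fingers, y is the line along which they close (so a half turn about z gives the same grasp; the last joint's range is limited). The gripper opens to 85 mm and grips with 20 to 120 N. Pads are 22 mm wide; open, the fingers measure 114 mm over their backs; the gripper's body (76 mm by 85 mm) begins 54 mm behind the grasp point. The pads swing forward as they close: fully open they stand 13 mm farther back than shut.
Start: joints at [-80.099, 22.827, 2.584, 88.041, -1.071, 69.15, -2.905], TCP at [0.174, 0.626, 0.231] pointing down, gripper open.
Joint ranges: [-161.44, 161.44], [-28.35, 127.94], [-78.24, 83.42], [0, 140.83], [-78.03, 258.03], [13.02, 114.36], [-168.23, 168.23]. Speed limits (degrees/s): [147.25, 147.25, 180, 180, 180, 180, 180].

## Interface

Orientations are given as [roll, pitch, yaw] about the fixed x, y, z axes, in that order (R = Rz(yaw) Ry(pitch) Rx(roll)).
In Python, from bench import get_state, grab_frame, hand_in gives the robot as it stands.
- The arm moves only by the tool jog_arm, never from a script. Its argument "targets" is a list of rows, each a list of 7 numbers: the finger opening in mm, from 0 to 85.4, then the shift along the tool's x, y, z in mm, then the turn, a rotation vector about the tool's x, y, z in degrees. In form: [[claw, tx, ty, tz, wx, wy, wz], ...]. A call has 1 to 20 rows; each row shifts and turns the commanded pose from where the row before left it, along the tool's axes as they then stand; what a row does not reach is not made up. A row lasts 1/12 s, in which the tool goes at most 41.7 mm and 7.16 degrees, less where a joint would pass 70% of its speed; a pose out of reach is approached as far as the arm can. A call is refused whole if a number of a shift passes 41.7 or a number of a turn 7.16, either way. A call with a gripper value outside its range is refused whole. The fingers move at their own pace and stop on an object; "newtons" is the grip in N (left out, the last holds). Time passes only in rows, so rows that do not move let the fingers close. It gives the time, the measured TCP pose, the force, the opening and the grip force at its end, in the units of the state.
- get_state(): the state, without advancing time (a new reading comes with each control period).
- grab_frame(name): name is "scene" or "top" or "wrist"; returns a dict with "color" (384x512x3 uint8, red, green, blue), "range_z" (384x512 float32, m along the optical axis (not along the pixel's ray), 0 where there is no reading), "vertical_fov" (degrees; the focal length in pixels is half the picture's height over the tangent of half this angle, whatever the lens; pixels are square), "cx", "cy" (the principal point, pixels), "k1" (the pictures are not rectified: a ray, as slopes to the right and down, at radius r is drawn at 1 + k1 r^2 times it, then the intrinsics apply), "world_from_camera" (4x4, takes a point from camera to world coordinates); the wrist camera has in their place "T_tool_cam" (4x4, takes a point from camera to tool coordinates, whose origin is the TCP and whose axes are the flange's). Camera axes: x right, y down, z forward; pixel columns grow to the right and rows downward; lengths in m; the calibration is good to about 2 mm. A picture is of the moment at which its call begins: read the wrist's pose just before it.
- hand_in(): hands the job in; it is judged then, once.
The state is a dict: "time_s": time; "joint_pos": joint angles; "dq": joint speeds; "joint_torque": joint torques, N m; "ee_pos": TCP position; "tcp_rot": TCP orientation; "wrist_force": force on the tool from outside, world axes, zero at the start; "wrist_torque": the same for the moment, N m; "gripper_width": opening from 0.0 (shut) to 1.0 (fully open); "grasp_force": force on a finger pad.
Only numpy, scipy, OpenCV 4.12 (cv2) and the standard library are available. Lean on these libraries where they do the work, as an engineer would, in place of code of your own. Each camera call takes 0.05 s, during which the arm holds its last target. There are 200 camera calls.

## Working session

There is one attempt and no reset: what is moved stays moved. The work goes in short steps, Python scripts to look and compute and a tool call to move; the robot and the scene stay as the last step left them, time stands still between calls to the robot, and variables do not carry over. Pictures are saved under pics/ and viewed, at most 10 in all, crops included, and the job is handed in when it is done.

Besides the shell and the picture viewer there is one more tool, called as a command line: name --pt "numbers of a row" for each row, then --argument value for the rest. jog_arm: Moves the arm, as the interface text tells. Its arguments: {"type":"object","properties":{"targets":{"type":"array","items":{"type":"array","items":{"type":"number"}}},"newtons":{"type":"number"}},"required":["targets"]}

```bash
mkdir -p pics
cat > h.py <<'E'
import numpy as np, cv2, pickle
from bench import get_state, grab_frame, hand_in
from scipy.spatial.transform import Rotation as R
def cam(f):
    fl=f["color"].shape[0]/2/np.tan(np.radians(f["vertical_fov"]/2))
    return fl
def save(f,n): cv2.imwrite(n,cv2.cvtColor(f["color"],cv2.COLOR_RGB2BGR))
def slopes(f,uv):
    fl=cam(f); uv=np.atleast_2d(np.array(uv,float))
    d=(uv-[f["cx"],f["cy"]])/fl; s=d.copy()
    for _ in range(20): s=d/(1+f["k1"]*(s**2).sum(1,keepdims=True))
    return s
def wfc(f,st=None):
    if "world_from_camera" in f: return np.array(f["world_from_camera"])
    T=np.eye(4); T[:3,:3]=R.from_euler('xyz',st["tcp_rot"],degrees=True).as_matrix(); T[:3,3]=st["ee_pos"]
    return T@np.array(f["T_tool_cam"])
def plane(f,uv,z,T=None):
    T=wfc(f) if T is None else T
    s=slopes(f,uv); d=np.c_[s,np.ones(len(s))]@T[:3,:3].T
    return T[:3,3]+d*((z-T[2,3])/d[:,2])[:,None]
def pts(f,T=None):
    T=wfc(f) if T is None else T
    h,w=f["range_z"].shape; v,u=np.mgrid[:h,:w]
    s=slopes(f,np.c_[u.ravel(),v.ravel()]); z=f["range_z"].ravel()[:,None]
    return (np.c_[s*z,z]@T[:3,:3].T+T[:3,3]).reshape(h,w,3)
def proj(f,P,T=None):
    T=wfc(f) if T is None else T
    p=(np.atleast_2d(P)-T[:3,3])@T[:3,:3]; s=p[:,:2]/p[:,2:]
    return s*(1+f["k1"]*(s**2).sum(1,keepdims=True))*cam(f)+[f["cx"],f["cy"]]
E
python3 - <<'E'
from h import *
st=get_state(); print(st)
a=grab_frame("top"); b=grab_frame("scene")
pickle.dump((a,b),open("f0.pkl","wb"))
for n,f in(("top",a),("scene",b)):
    save(f,f"pics/{n}0.png"); print(n,f["vertical_fov"],f["cx"],f["cy"],f["k1"],np.round(f["world_from_camera"],3).tolist())
E
```

```text
{'time_s': 0.0, 'joint_pos': array([-80.09873176,  22.87290819,   2.58106762,  88.11416077,
        -1.07185876,  69.15101529,  -2.90436254]), 'dq': array([-0.07846876, -0.00108929,  0.04944218,  0.00438572, -0.04766488,
        0.00500819, -0.00669871]), 'joint_torque': array([ 6.24643735e-05, -4.75138378e+01,  1.36481892e+00, -2.54222971e+01,
        1.16130683e-02,  9.61293757e-03, -7.27055919e-06]), 'ee_pos': array([0.17432249, 0.62552285, 0.23025272]), 'tcp_rot': array([-1.79886348e+02,  7.80398536e-03,  1.64432505e+02]), 'wrist_force': array([ 0.93127424, -0.30210846, -0.23725972]), 'wrist_torque': array([ 0.05313774, -0.00505846,  0.02969527]), 'grasp_force': 0.0, 'gripper_width': 0.9987648332170963}
top 52.80881604407504 252.52289850522754 196.76135937935987 -0.025578662318429736 [[0.019, -0.993, 0.116, 0.473], [-1.0, -0.019, 0.004, 0.051], [-0.002, -0.116, -0.993, 1.179], [0.0, 0.0, 0.0, 1.0]]
scene 52.34636219952378 257.4212442020071 188.69072622320135 -0.08915357003825727 [[-0.659, -0.591, 0.464, 0.053], [-0.752, 0.505, -0.425, 0.558], [0.017, -0.629, -0.777, 1.015], [0.0, 0.0, 0.0, 1.0]]
```

View pics/top0.png

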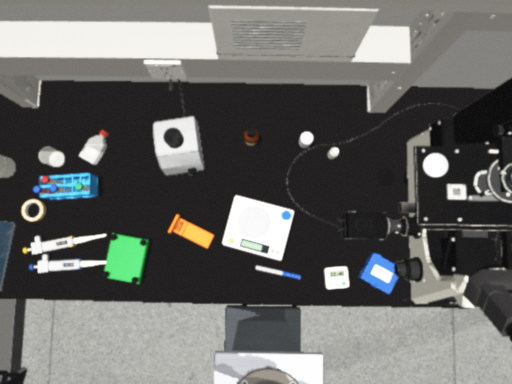

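View pics/scene0.png

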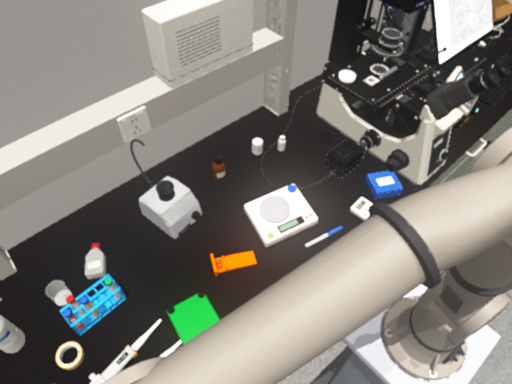

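The top view shows the white balance at (258,228), with its display at (254,245), the blue pad at (286,215) and the front-left corner at about (227,250). The orange wedge is at (191,232), tip at (213,242), plate at (173,222).

Things it could be taken for:
- Balance: the grey stirrer (180,146), the green tray (127,258), the white timer (337,278) and the blue slide box (380,273). I choose the white one with the pan.
- Wedge: it is the only orange thing. The tape ring at (33,210) is yellow.

Run:
```python
from h import *
a,b=pickle.load(open("f0.pkl","rb"))
for n,f in(("top",a),("scene",b)):
    P=pts(f); hsv=cv2.cvtColor(f["color"],cv2.COLOR_RGB2HSV)
    m=cv2.inRange(hsv,(5,180,120),(18,255,255))
    k,l,s,c=cv2.connectedComponentsWithStats(m); i=1+np.argmax(s[1:,4]); q=P[l==i]
    print(n,"wedge",s[i],np.round(np.median(q,0),4)); 
    r=cv2.minAreaRect(q[:,:2].astype(np.float32)*1000); print(r, np.round(q[q[:,2]>.022].mean(0),4))
    m=cv2.inRange(hsv,(100,150,80),(120,255,255)); k,l,s,c=cv2.connectedComponentsWithStats(m)
    for j in range(1,k):
        if s[j,4]>20: print(" blue",s[j],np.round(np.median(P[l==j],0),4))
    # balance: white at height 45..75mm
    m=((hsv[...,1]<60)&(hsv[...,2]>150)&(P[...,2]>.04)&(P[...,2]<.08)).astype(np.uint8)
    k,l,s,c=cv2.connectedComponentsWithStats(m); 
    for j in range(1,k):
        if s[j,4]>800: 
            q=P[l==j]; print(" white",s[j],cv2.minAreaRect(q[:,:2].astype(np.float32)*1000),np.round(np.median(q,0),4))
f=a
save({"color":cv2.resize(f["color"][185:285,150:310],None,fx=4.5,fy=4.5,interpolation=cv2.INTER_CUBIC)},"pics/crop.png")
```

```text
top wedge [167 214  47  35 275] [0.513  0.2747 0.0086]
((483.654296875, 184.29022216796875), (258.3271179199219, 66.76441955566406), 70.90670013427734) [0.5209 0.2865 0.0526]
 blue [ 39 172  59  28 377] [0.6118 0.5617 0.0115]
 blue [ 54 177  18   6  61] [0.6544 0.633  0.0026]
 blue [ 73 176   7   6  27] [0.658  0.6004 0.0039]
 blue [ 81 176   8   4  24] [0.6602 0.5738 0.0036]
 blue [ 33 181  16  12  72] [0.6141 0.6721 0.1023]
 blue [ 46 185  12   7  53] [0.6154 0.6212 0.1029]
 blue [283 212   7   7  42] [ 0.5513 -0.0411  0.0708]
 blue [358 252  41  43 727] [ 0.3888 -0.3133  0.0347]
 blue [ 29 264   4   6  21] [0.3849 0.7134 0.021 ]
 blue [283 271  18   8  87] [ 0.378  -0.0624  0.0128]
 white [ 222  195   72   65 3069] ((516.4951171875, 39.208892822265625), (180.81349182128906, 149.7708740234375), 75.921630859375) [0.5154 0.0419 0.0628]
scene wedge [209 250  48  26 373] [0.5079 0.2673 0.0067]
((280.042724609375, 358.1628112792969), (131.36167907714844, 590.0098876953125), 61.11979675292969) [0.5135 0.2961 0.0486]
 blue [366 171  37  28 569] [ 0.3774 -0.3093  0.0328]
 blue [288 185   8   7  35] [ 0.5512 -0.0399  0.0709]
 blue [328 226  15   9  50] [ 0.3749 -0.0661  0.0115]
 blue [ 75 277  28  22  43] [0.6995 0.6012 0.0012]
 blue [ 59 279  68  57 638] [0.6082 0.6396 0.003 ]
 blue [ 94 280  11  12  38] [0.6746 0.5683 0.0029]
 blue [ 77 289  19  16 102] [0.6177 0.6174 0.0991]
 white [   0  159  136   84 1181] ((978.7780151367188, 507.7149658203125), (11.492105484008789, 467.3553771972656), 0.35944318771362305) [0.9791 0.5328 0.0609]
 white [ 244  186   74   58 2494] ((514.6474609375, 39.213287353515625), (180.6155242919922, 150.79937744140625), 75.78192901611328) [0.5077 0.0508 0.0606]
```

View pics/crop.png

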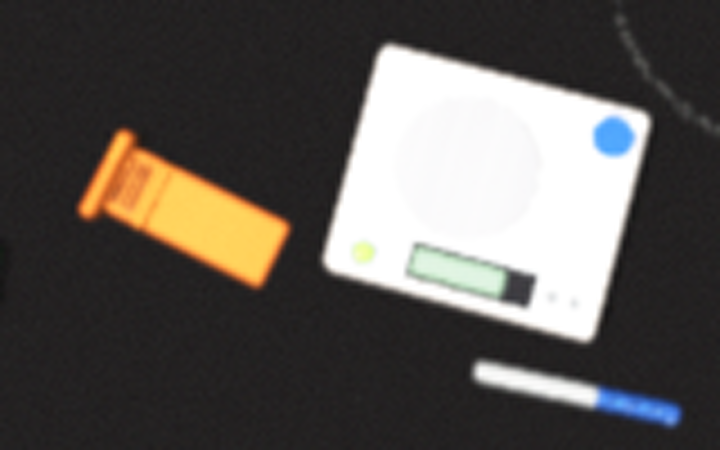

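The crop confirms the choice. Tip edge of the wedge runs (290,228)–(262,288) and its plate (127,135)–(88,212). The short foot's corner is at (330,265) in the crop. The wedge is yawed about 12° off the balance's -y and must be swung so the tip goes up in the image.

```bash
cat >> h.py <<'E'
def wedge_mask(f):
    hsv=cv2.cvtColor(f["color"],cv2.COLOR_RGB2HSV); m=cv2.inRange(hsv,(4,150,90),(20,255,255))
    k,l,s,c=cv2.connectedComponentsWithStats(m); return (l==1+np.argmax(s[1:,4]))
def need(st,p,yaw):
    """shift in tool axes (mm) and turn (deg) to TCP p, straight down with yaw"""
    Rc=R.from_euler('xyz',st["tcp_rot"],degrees=True); Rt=R.from_euler('xyz',[180,0,yaw],degrees=True)
    return np.round(Rc.inv().apply(np.array(p)-st["ee_pos"])*1000,1),np.round((Rc.inv()*Rt).as_rotvec(degrees=True),2)
E
python3 - <<'E'
from h import *
a,b=pickle.load(open("f0.pkl","rb"))
w=grab_frame("wrist"); print(np.round(w["T_tool_cam"],3).tolist(),w["vertical_fov"],w["cx"],w["cy"],w["k1"])
T=wfc(a); cr=lambda u,v:(150+(u+.5)/4.5-.5,185+(v+.5)/4.5-.5)
tip=plane(a,[cr(290,228),cr(262,288)],.001); pl=plane(a,[cr(127,130),cr(83,212)],.03)
print("tip",tip.round(4),"plate top",pl.round(4))
h=tip.mean(0)-pl.mean(0); print("heading",np.degrees(np.arctan2(h[1],h[0])),np.linalg.norm(h[:2]))
c=np.array([.5155,.0392]); yaw=np.radians(-14.15); Rb=np.array([[np.cos(yaw),-np.sin(yaw)],[np.sin(yaw),np.cos(yaw)]])
o=c+Rb@[.004,-.0032]; print("origin",o,"foot tilted",o+Rb@[-.0614,.0761],"pad tilted",o+Rb@[.0558,-.0716])
st=get_state(); print(need(st,[.55,.20,.30],75.9),need(st,[.55,.2,.30],-104.1))
E
```

```text
[[-0.0, -0.948, -0.319, 0.082], [1.0, -0.0, -0.001, 0.001], [0.001, -0.319, 0.948, -0.143], [0.0, 0.0, 0.0, 1.0]] 66.09822396813028 260.5854968474437 195.40913009912347 0.010508544696476989
tip [[0.4906 0.1706 0.001 ]
 [0.4501 0.1882 0.001 ]] plate top [[0.5526 0.2777 0.03  ]
 [0.4979 0.3045 0.03  ]]
heading -116.1828341741038 0.1244069773070847
origin [0.51859636 0.03511925] foot tilted [0.4776628  0.12392022] pad tilted [ 0.55519991 -0.04794928]
(array([-476.1, -309.4,  -69. ]), array([-6.000e-02,  7.000e-02,  8.854e+01])) (array([-476.1, -309.4,  -69. ]), array([-7.000e-02, -6.000e-02, -9.146e+01]))
```

jog_arm --pt "30 -27.6 -16.1 0.6 0 0 0" --pt "30 -27.6 -16.1 0.6 0 0 0" --pt "30 -27.6 -16.1 0.6 0 0 0" --pt "30 -27.6 -16.1 0.6 0 0 0" --pt "30 -27.6 -16.1 0.6 0 0 0" --pt "30 -27.6 -16.1 0.6 0 0 0" --pt "30 -27.6 -16.1 0.6 0 0 0" --pt "30 -27.6 -16.1 0.6 0 0 0" --pt "30 -27.6 -16.1 0.6 0 0 0" --pt "30 -27.6 -16.1 0.6 0 0 0" --pt "30 -27.6 -16.1 0.6 0 0 0" --pt "30 -27.6 -16.1 0.6 0 0 0" --pt "30 -27.6 -16.1 0.6 0 0 0" --pt "30 -27.6 -16.1 0.6 0 0 0" --pt "30 -27.6 -16.1 0.6 0 0 0" --pt "30 -27.6 -16.1 0.6 0 0 0"

```text
time_s: 1.48
ee_pos: [0.5314, 0.2582, 0.2215]
tcp_rot: [-180.0, -0.0, 164.4]
wrist_force: [-0.4, 1.5, 0.2]
gripper_width: 0.349
grasp_force: 0.0
```

jog_arm --pt "30 0 0 0 0 0 6.8" --pt "30 0 0 0 0 0 6.8" --pt "30 0 0 0 0 0 6.8" --pt "30 0 0 0 0 0 6.8" --pt "30 0 0 0 0 0 6.8" --pt "30 0 0 0 0 0 6.8" --pt "30 0 0 0 0 0 6.8" --pt "30 0 0 0 0 0 6.8" --pt "30 0 0 0 0 0 6.8" --pt "30 0 0 0 0 0 6.8" --pt "30 0 0 0 0 0 6.8" --pt "30 0 0 0 0 0 6.8" --pt "30 0 0 0 0 0 6.8" --pt "30 0 0 0 0 0 0" --pt "30 0 0 0 0 0 0"

```text
time_s: 2.73
ee_pos: [0.5305, 0.2596, 0.2214]
tcp_rot: [-180.0, 0.0, 76.2]
wrist_force: [0.3, -0.6, 0.1]
gripper_width: 0.351
grasp_force: 0.0
```

Run:
```python
from h import *
st=get_state(); print(st["time_s"],st["ee_pos"],st["tcp_rot"],st["gripper_width"])
w=grab_frame("wrist"); pickle.dump((w,st),open("w1.pkl","wb")); save(w,"pics/w1.png")
```

```text
2.7333 [0.53049255 0.25958752 0.22143958] [-1.79983340e+02  2.27757096e-02  7.62156827e+01] 0.35099409403862314
```

View pics/w1.png

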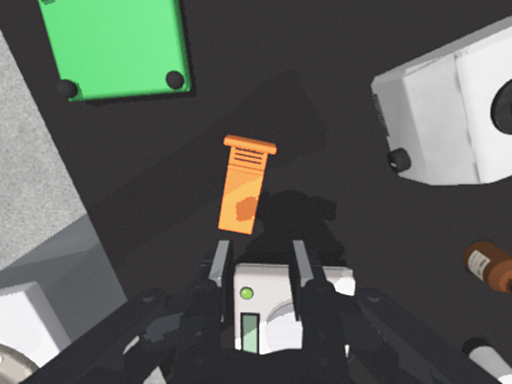

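The wrist view shows the wedge's plate from (225,140) to (275,149), its tip from (219,230) to (252,234), and the balance's left edge from (236,265) to (353,268). The fingers partly hide the balance.

```bash
cat >> h.py <<'E'
def wedge_fit(f,T=None):
    """heading from the ramp/seat side edges (low part), plate rear mid from depth"""
    T=wfc(f) if T is None else T
    P=pts(f,T); m=wedge_mask(f); q=P[m]
    lo=q[(q[:,2]<.012)&(q[:,2]>-.005)]; hi=q[(q[:,2]>.022)&(q[:,2]<.04)]
    r=cv2.minAreaRect(lo[:,:2].astype(np.float32)*1000); r2=cv2.minAreaRect(hi[:,:2].astype(np.float32)*1000)
    return r,r2,len(lo),len(hi)
E
python3 - <<'E'
from h import *
w,st=pickle.load(open("w1.pkl","rb")); T=wfc(w,st)
print(wedge_fit(w,T))
tip=plane(w,[(219,230.5),(252,234.5)],.001,T); pl=plane(w,[(225,135.5),(276,147)],.03,T)
print(tip.round(4),pl.round(4)); h=tip.mean(0)-pl.mean(0); print(np.degrees(np.arctan2(h[1],h[0])),np.linalg.norm(h[:2]))
hsv=cv2.cvtColor(w["color"],cv2.COLOR_RGB2HSV); P=pts(w,T)
m=(P[...,2]>.035)&(P[...,2]<.075)&(hsv[...,1]<70)&(hsv[...,2]>140)
m[:250]=0; q=P[m]; print(len(q),q.min(0),q.max(0))
# left-side edge: for each column the topmost pixel
c=[(u,np.where(m[:,u])[0].min()) for u in list(range(240,290,4))+list(range(325,350,4)) if m[:,u].any()]
e=np.array([P[v+1,u] for u,v in c]); l=cv2.fitLine(e[:,:2].astype(np.float32),cv2.DIST_HUBER,0,.01,.01).ravel(); print("edge",l,np.degrees(np.arctan2(l[1],l[0])),e[::3].round(4))
g=cv2.inRange(hsv,(35,100,80),(55,255,255)); g[:275]=0; g[:,:230]=0;g[:,265:]=0; print("bubble",P[g>0].mean(0))
E
```

```text
(((500.33111572265625, 236.596923828125), (127.22945404052734, 66.41205596923828), 65.2522964477539), ((525.2021484375, 290.6944580078125), (8.161555290222168, 59.41852569580078), 65.00914001464844), 2021, 352)
[[0.4543 0.1857 0.001 ]
 [0.4961 0.1693 0.001 ]] [[0.5014 0.3085 0.03  ]
 [0.5539 0.2824 0.03  ]]
-113.96989929214097 0.12907273354890775
5599 [ 0.43929543 -0.0930255   0.03501199] [0.79804472 0.14319159 0.07178923]
edge [ 0.9689277  -0.24734423  0.5401326   0.12594911] -14.320412 [[0.4746 0.142  0.0404]
 [0.4897 0.1397 0.0403]
 [0.5042 0.1352 0.0389]
 [0.5189 0.1316 0.0411]
 [0.5324 0.1269 0.0522]
 [0.589  0.1133 0.0395]
 [0.6043 0.1097 0.0375]]
bubble [0.47721294 0.11820924 0.05497739]
```

Run:
```python
from h import *
w,st=pickle.load(open("w1.pkl","rb")); T=wfc(w,st); P=pts(w,T)
hsv=cv2.cvtColor(w["color"],cv2.COLOR_RGB2HSV); g=cv2.inRange(hsv,(45,120,80),(80,255,255))>0; g[200:]=0
print("green",P[g].min(0),P[g].max(0)); q=P[60:190,375:,:].reshape(-1,3); print("stirrer",q[q[:,2]>.03].min(0),q.max(0))
print(need(get_state(),[.5364,.3287,.009],74))
```

```text
green [ 0.33074584  0.33976488 -0.00240433] [0.54996423 0.48798595 0.36399596]
stirrer [0.54996423 0.20824364 0.03003061] [0.83526851 0.34584004 0.36399596]
(array([ 68.6, -10.7, 212.5]), array([-0.01,  0.01,  2.21]))
```

jog_arm --pt "30 31 -5 0 0 0 1.1" --pt "30 31 -5 0 0 0 1.1" --pt "30 0 0 30 0 0 0" --pt "30 0 0 30 0 0 0" --pt "30 0 0 30 0 0 0" --pt "30 0 0 30 0 0 0" --pt "30 0 0 30 0 0 0" --pt "30 0 0 20 0 0 0" --pt "30 0 0 15 0 0 0" --pt "30 0 0 10 0 0 0" --pt "30 0 0 10 0 0 0" --pt "30 0 0 6 0 0 0" --pt "30 0 0 0 0 0 0" --pt "30 0 0 0 0 0 0"

```text
time_s: 3.95
ee_pos: [0.537, 0.3222, 0.0112]
tcp_rot: [180.0, -0.0, 73.8]
wrist_force: [-0.5, -0.4, 0.8]
gripper_width: 0.355
grasp_force: 0.0
```

Run:
```python
from h import *
st=get_state(); print(st["time_s"],st["ee_pos"],st["tcp_rot"],st["wrist_force"])
t=grab_frame("top"); save({"color":cv2.resize(t["color"][185:285,120:300],None,fx=4.4,fy=4.4,interpolation=cv2.INTER_CUBIC)},"pics/t2.png")
w=grab_frame("wrist"); save(w,"pics/w2.png"); T=wfc(w,st); print(wedge_fit(w,T))
```

```text
3.95 [0.53702451 0.32224855 0.0111663 ] [ 1.79973273e+02 -4.42088724e-02  7.38475947e+01] [-0.45726102 -0.35819496  0.83216196]
(((526.5381469726562, 272.8912353515625), (43.23075485229492, 53.65768814086914), 58.90559005737305), ((531.5507202148438, 299.5460510253906), (30.477500915527344, 42.925086975097656), 67.87825012207031), 1623, 1600)
```

View pics/w2.png

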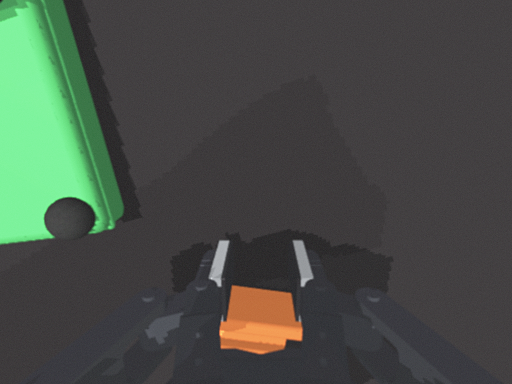

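The wrist view shows the tool behind the plate, between the fingers at about (260,320). The green tray is clear on the left, with its corner at (122,228). Next I push the wedge 48 mm so it swings square, then check.

jog_arm --pt "30 -5 0 0 0 0 0" --pt "30 -5 0 0 0 0 0" --pt "30 -4 0 0 0 0 0" --pt "30 -3 0 0 0 0 0" --pt "30 -3 0 0 0 0 0" --pt "30 -3 0 0 0 0 0" --pt "30 -3 0 0 0 0 0" --pt "30 -3 0 0 0 0 0" --pt "30 -3 0 0 0 0 0" --pt "30 -3 0 0 0 0 0" --pt "30 -3 0 0 0 0 0" --pt "30 -3 0 0 0 0 0" --pt "30 -3 0 0 0 0 0" --pt "30 -2 0 0 0 0 0" --pt "30 0 0 0 0 0 0"

```text
time_s: 5.3
ee_pos: [0.5236, 0.277, 0.0106]
tcp_rot: [-180.0, 0.0, 73.8]
wrist_force: [-0.3, -0.6, 0.3]
gripper_width: 0.349
grasp_force: 0.0
```

Run:
```python
from h import *
st=get_state(); print(st["ee_pos"],st["wrist_force"])
f=grab_frame("top"); pickle.dump((f,st),open("t3.pkl","wb")); print(wedge_fit(f))
save({"color":cv2.resize(f["color"][185:275,150:300],None,fx=5.2,fy=5.2,interpolation=cv2.INTER_CUBIC)},"pics/t3.png")
```

```text
[0.52359128 0.27695204 0.01063515] [-0.28345629 -0.60947151  0.30607132]
(((500.63427734375, 210.75732421875), (132.99253845214844, 58.863346099853516), 75.75025177001953), ((516.195556640625, 259.62738037109375), (50.066104888916016, 41.71152114868164), 11.260210990905762), 587, 52)
```

View pics/t3.png

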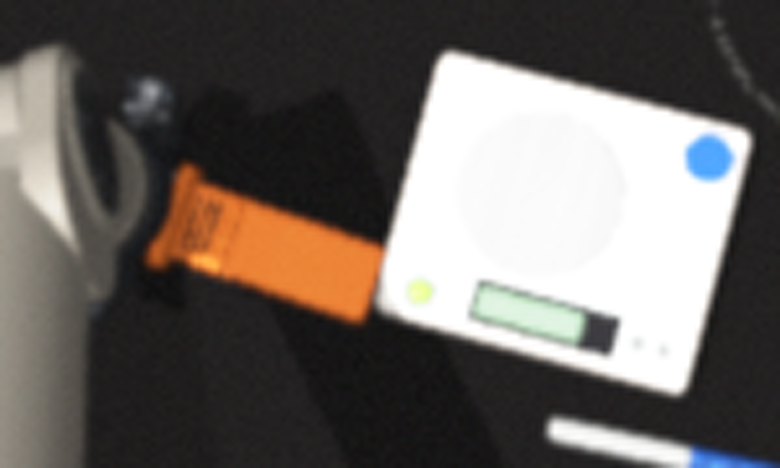

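The wedge is now flush with the fingers. Its tip is at about (372,285), and the bubble over the short foot is at (420,291). I'll compute the lateral miss.

Run:
```python
from h import *
f,st=pickle.load(open("t3.pkl","rb")); cr=lambda u,v:(150+(u+.5)/5.2-.5,185+(v+.5)/5.2-.5)
lo=plane(f,[cr(225,277),cr(362,323)],.003); up=plane(f,[cr(245,200),cr(383,246)],.003); lo2=lo.copy()
print(lo.round(4),up.round(4))
for e in(lo,up): d=e[1]-e[0]; print(np.degrees(np.arctan2(d[1],d[0])))
th=np.radians(-105.8); d=np.array([np.cos(th),np.sin(th)]); n=np.array([-d[1],d[0]])
foot=np.array([.4777,.1239]); print([((e[:,:2]-foot)@n*1000).round(1) for e in(lo,up)], "along",((np.r_[lo,up][:,:2]-foot)@d*1000).round(1))
hsv=cv2.cvtColor(f["color"],cv2.COLOR_RGB2HSV); P=pts(f)
m=((hsv[...,1]<60)&(hsv[...,2]>150)&(P[...,2]>.04)&(P[...,2]<.08)).astype(np.uint8)
k,l,s,c=cv2.connectedComponentsWithStats(m); l[:,:215]=0; q=P[l==1+np.argmax(s[1:,4])]; print(cv2.minAreaRect(q[:,:2].astype(np.float32)*1000))
print("tool",(st["ee_pos"][:2]-foot)@d*1000,(st["ee_pos"][:2]-foot)@n*1000)
```

```text
[[0.4815 0.2344 0.003 ]
 [0.4565 0.1538 0.003 ]] [[0.5265 0.2243 0.003 ]
 [0.5013 0.1429 0.003 ]]
-107.22291494110695
-107.19319677119496
[array([-26.4, -28.5]), array([19.6, 17.5])] along [-107.4  -23.1 -109.9  -24.7]
((516.7099609375, 39.223777770996094), (180.6678466796875, 150.0179443359375), 75.88513946533203)
tool -159.7647195812458 2.4843706514637924
```

jog_arm --pt "30 -3 0 0 0 0 -0.4" --pt "30 -3 0 0 0 0 -0.4" --pt "30 -3 0 0 0 0 -0.4" --pt "30 -3 0 0 0 0 -0.4" --pt "30 -3 0 0 0 0 -0.4" --pt "30 -3 0 0 0 0 -0.4" --pt "30 -3 0 0 0 0 0" --pt "30 -3 0 0 0 0 0" --pt "30 -3 0 0 0 0 0" --pt "30 -3 0 0 0 0 0" --pt "30 -3 0 0 0 0 0" --pt "30 -3 0 0 0 0 0" --pt "30 -3 0 0 0 0 0" --pt "30 -3 0 0 0 0 0" --pt "30 -3 0 0 0 0 0" --pt "30 -3 0 0 0 0 0" --pt "30 -3 0 0 0 0 0" --pt "30 0 0 0 0 0 0"

```text
time_s: 6.85
ee_pos: [0.5109, 0.2271, 0.0106]
tcp_rot: [-180.0, 0.1, 76.2]
wrist_force: [0.1, 1.6, 1.1]
gripper_width: 0.353
grasp_force: 0.7
```

```bash
cat > m.py <<'E'
from h import *
st=get_state(); f=grab_frame("top"); g=grab_frame("scene"); pickle.dump((f,g,st),open("last.pkl","wb")); 
foot=np.array([.4777,.1239]); th=np.radians(-105.8); d=np.array([np.cos(th),np.sin(th)]); n=np.array([-d[1],d[0]])
print("tool",(st["ee_pos"][:2]-foot)@d*1000,(st["ee_pos"][:2]-foot)@n*1000,st["ee_pos"],st["tcp_rot"],st["wrist_force"],st["time_s"])
for f in (f,g):
    hsv=cv2.cvtColor(f["color"],cv2.COLOR_RGB2HSV); P=pts(f)
    m=((hsv[...,1]<60)&(hsv[...,2]>130)&(P[...,2]>.04)&(P[...,2]<.08)&(abs(P[...,0]-.516)<.13)&(abs(P[...,1]-.039)<.13)).astype(np.uint8)
    k,l,s,c=cv2.connectedComponentsWithStats(m); q=P[l==1+np.argmax(s[1:,4])]; print(cv2.minAreaRect(q[:,:2].astype(np.float32)*1000))
    q=q[(q[:,2]>.048)]; 
    for _ in range(4):
        c,*_=np.linalg.lstsq(np.c_[q[:,:2]-[.516,.039],np.ones(len(q))],q[:,2],rcond=None); r=q[:,2]-np.c_[q[:,:2]-[.516,.039],np.ones(len(q))]@c; q=q[abs(r)<max(2*r.std(),.001)]
    print("top plane slope",c.round(4),np.hypot(*c[:2]).round(4)); 
    b=cv2.inRange(hsv,(100,140,80),(120,255,255))>0; b&=(np.abs(P[...,:2]-[.551,-.041])<.04).all(2)&(P[...,2]>.04); print("pad",np.median(P[b],0).round(4),b.sum())
f=pickle.load(open("last.pkl","rb"))[0]; q=pts(f)[wedge_mask(f)]; q=q[q[:,2]<.02]; print("wedge vis n",np.percentile((q[:,:2]-foot)@n*1000,[3,97]).round(1))
E
python3 m.py
```

```text
tool -108.37210767002672 3.816158589853687 [0.51087956 0.22713853 0.0106078 ] [-1.79971452e+02  6.28182823e-02  7.61800980e+01] [0.14484366 1.63874374 1.14171564] 6.85
((518.0814208984375, 37.389739990234375), (180.3238983154297, 150.22242736816406), 75.9959487915039)
top plane slope [ 0.0359 -0.0181  0.0626] 0.0402
pad [ 0.5544 -0.043   0.0663] 48
((517.1328125, 37.38276672363281), (180.5478973388672, 152.53829956054688), 76.4908676147461)
top plane slope [ 0.0531 -0.0307  0.0618] 0.0613
pad [ 0.5527 -0.0451  0.0658] 39
wedge vis n [-21.3  25.6]
```

jog_arm --pt "30 -3 0 0 0 0 0" --pt "30 -3 0 0 0 0 0" --pt "30 -3 0 0 0 0 0" --pt "30 -3 0 0 0 0 0" --pt "30 -3 0 0 0 0 0" --pt "30 -3 0 0 0 0 0" --pt "30 -3 0 0 0 0 0" --pt "30 -3 0 0 0 0 0" --pt "30 -3 0 0 0 0 0" --pt "30 -3 0 0 0 0 0" --pt "30 -2 0 0 0 0 0" --pt "30 -2 0 0 0 0 0" --pt "30 0 0 0 0 0 0" --pt "30 0 0 0 0 0 0"

```text
time_s: 8.12
ee_pos: [0.5034, 0.1964, 0.0108]
tcp_rot: [180.0, -0.1, 76.3]
wrist_force: [2.4, 4.5, -2.6]
gripper_width: 0.351
grasp_force: 2.6
```

```bash
python3 m.py
```

```text
tool -76.77244668067867 5.01587078878148 [0.50342998 0.19640611 0.01080418] [ 1.79965838e+02 -9.51981313e-02  7.62624616e+01] [ 2.41650154  4.53524374 -2.61856606] 8.1167
((519.07470703125, 36.22840881347656), (180.2977752685547, 150.49937438964844), 75.89823150634766)
top plane slope [0.014  0.0082 0.0628] 0.0162
pad [ 0.5549 -0.0445  0.064 ] 47
((517.5960693359375, 35.423583984375), (179.86048889160156, 152.12200927734375), 75.41233825683594)
top plane slope [0.0611 0.0091 0.063 ] 0.0617
pad [ 0.5555 -0.047   0.0627] 38
wedge vis n [-20.4  26.2]
```

jog_arm --pt "30 -2 0 0 0 0 0" --pt "30 -2 0 0 0 0 0" --pt "30 -2 0 0 0 0 0" --pt "30 -1 0 0 0 0 0" --pt "30 -1 0 0 0 0 0" --pt "30 -0.5 0 0 0 0 0" --pt "30 0 0 0 0 0 0" --pt "30 0 0 0 0 0 0" --pt "30 0 0 0 0 0 0"

```text
time_s: 8.97
ee_pos: [0.5014, 0.1886, 0.0108]
tcp_rot: [180.0, -0.1, 76.3]
wrist_force: [2.0, 4.7, -4.1]
gripper_width: 0.352
grasp_force: 3.0
```

```bash
python3 m.py
```

```text
tool -68.72377265502351 5.229632703393116 [0.50144417 0.18860332 0.01077745] [ 1.79964021e+02 -1.17568944e-01  7.62824173e+01] [ 2.01157017  4.73538969 -4.09221158] 8.9667
((519.32861328125, 36.19923400878906), (180.27545166015625, 150.70542907714844), 75.77483367919922)
top plane slope [0.0179 0.0098 0.0629] 0.0204
pad [ 0.5548 -0.0445  0.0641] 47
((516.8591918945312, 35.97248077392578), (180.24359130859375, 151.5531463623047), 76.32331085205078)
top plane slope [0.0755 0.0131 0.0635] 0.0766
pad [ 0.5542 -0.0469  0.0628] 38
wedge vis n [-20.4  26.1]
```

jog_arm --pt "30 5 0 0 0 0 0" --pt "30 10 0 0 0 0 0" --pt "30 25 0 0 0 0 0" --pt "30 30 0 0 0 0 0" --pt "30 10 0 -25 0 0 0" --pt "85 0 0 -30 0 0 0" --pt "85 0 0 -30 0 0 0" --pt "85 0 0 -30 0 0 0" --pt "85 0 0 -20 0 0 0" --pt "85 0 0 0 0 0 0" --pt "85 0 0 0 0 0 0" --pt "85 0 0 0 0 0 0"

```text
time_s: 10.07
ee_pos: [0.5193, 0.2644, 0.1448]
tcp_rot: [-179.9, 0.1, 76.2]
wrist_force: [-0.8, -0.4, -0.0]
gripper_width: 0.997
grasp_force: 0.0
```

```bash
python3 m.py
python3 - <<'E'
from h import *
st=get_state(); w=grab_frame("wrist"); pickle.dump((w,st),open("w4.pkl","wb")); print(wedge_fit(w,wfc(w,st)))
save({"color":cv2.resize(w["color"][130:350,120:420],None,fx=2.6,fy=2.6)},"pics/w4.png")
E
```

```text
tool -146.4961657282225 1.8153203921114704 [0.51933475 0.26436697 0.14478469] [-1.79921055e+02  1.00072261e-01  7.62292128e+01] [-0.79603726 -0.36776701 -0.04022502] 10.0667
((518.9534912109375, 36.357330322265625), (180.41354370117188, 150.3832244873047), 75.89958190917969)
top plane slope [0.0125 0.0089 0.0627] 0.0154
pad [ 0.555  -0.0446  0.0641] 48
((517.6990966796875, 36.139404296875), (180.0373992919922, 151.84671020507812), 75.88505554199219)
top plane slope [ 0.0319 -0.0041  0.062 ] 0.0322
pad [ 0.5547 -0.0464  0.0626] 38
wedge vis n [-22.7  26.7]
(((491.3723449707031, 147.78228759765625), (73.23410034179688, 66.8863525390625), 86.8654556274414), ((496.2236022949219, 175.43162536621094), (8.889409065246582, 59.51028060913086), 76.5270004272461), 1107, 620)
```

View pics/w4.png

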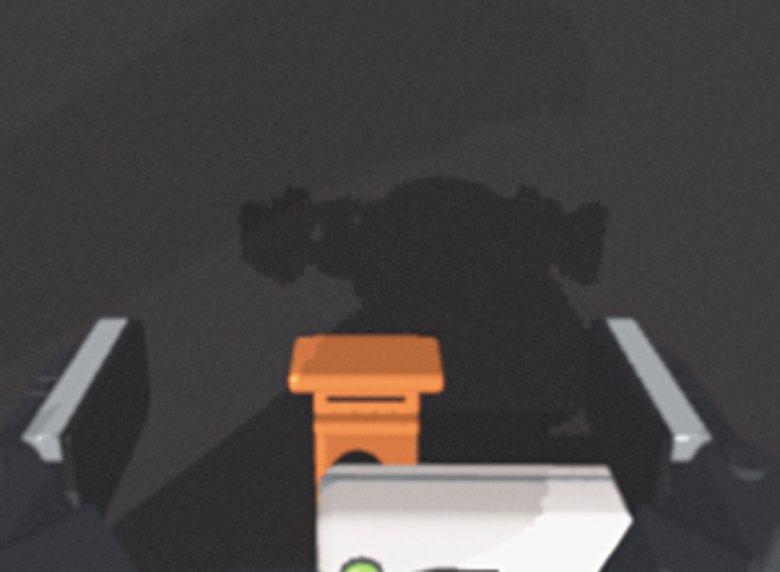

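The seat view shows the dark foot at (357,450) standing on the wedge, which spans 315–420, just ahead of the ridge at (365,425). Seat error is about 1 mm along and 4.6 mm across, and the pad height of 63–64 mm means the balance is level. Next is the press check with shut fingers.

jog_arm --pt "0 0 0 -20 0 0 0" --pt "0 -29.2 10.8 0 0 0 0" --pt "0 -29.2 10.8 0 0 0 0" --pt "0 -29.2 10.8 0 0 0 0" --pt "0 -29.2 10.8 0 0 0 0" --pt "0 -29.2 10.8 0 0 0 0" --pt "0 -29.2 10.8 0 0 0 0" --pt "0 -29.2 10.8 0 0 0 0" --pt "0 -29.2 10.8 0 0 0 0" --pt "0 -29.2 10.8 0 0 0 0" --pt "0 -29.2 10.8 0 0 0 0" --pt "0 0 0 30 0 0 0" --pt "0 0 0 30 0 0 0" --pt "0 0 0 20 0 0 0" --pt "0 0 0 5 0 0 0" --pt "0 0 0 0 0 0 0" --pt "0 0 0 0 0 0 0"

```text
time_s: 11.63
ee_pos: [0.5558, -0.0446, 0.0809]
tcp_rot: [180.0, 0.0, 76.2]
wrist_force: [0.4, -0.5, -0.1]
gripper_width: -0.004
grasp_force: 0.0
```

Run:
```python
from h import *
st=get_state(); print(st["ee_pos"],st["tcp_rot"],st["wrist_force"],need(st,[.555,-.0455,.07],76.2))
g=grab_frame("scene"); save({"color":cv2.resize(g["color"][130:290,200:360],None,fx=3.6,fy=3.6)},"pics/s5.png")
```

```text
[ 0.55584471 -0.04463594  0.08092701] [1.79992560e+02 2.00197549e-02 7.62304301e+01] [ 0.37412152 -0.49238539 -0.09082082] (array([-1. , -0.6, 10.9]), array([0.01, 0.02, 0.03]))
```

View pics/s5.png

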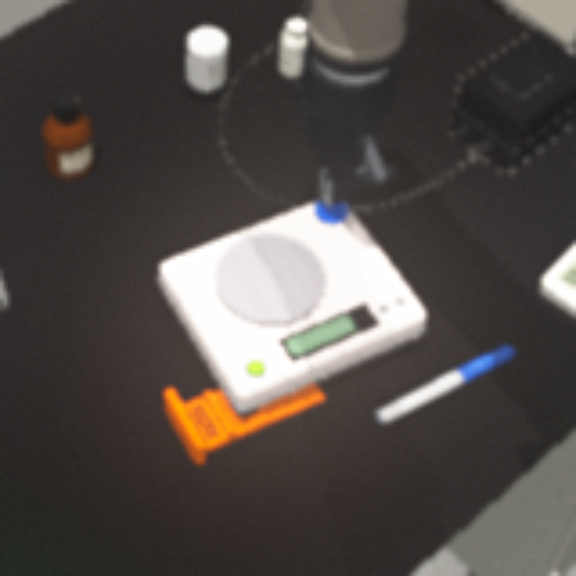

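The scene crop shows the shut fingertip at (325,185), just above the blue pad at (332,212), and the wedge under the front-left corner at (240,400). Now I descend gently.

jog_arm --pt "0 -1 0 6 0 0 0" --pt "0 0 0 5 0 0 0" --pt "0 0 0 2 0 0 0" --pt "0 0 0 1.5 0 0 0" --pt "0 0 0 1.5 0 0 0" --pt "0 0 0 1 0 0 0" --pt "0 0 0 1 0 0 0" --pt "0 0 0 0 0 0 0"

```text
time_s: 12.35
ee_pos: [0.5554, -0.0454, 0.0629]
tcp_rot: [180.0, -0.0, 76.2]
wrist_force: [-0.3, -0.1, 0.7]
gripper_width: 0.004
grasp_force: 0.7
```

jog_arm --pt "0 0 0 1 0 0 0" --pt "0 0 0 0.5 0 0 0" --pt "0 0 0 0 0 0 0"

```text
time_s: 12.6
ee_pos: [0.5556, -0.0455, 0.0626]
tcp_rot: [-180.0, -0.1, 76.2]
wrist_force: [-3.3, 0.6, 12.4]
gripper_width: 0.0
grasp_force: 5.7
```

jog_arm --pt "0 0 0 0.2 0 0 0" --pt "0 0 0 0 0 0 0" --pt "0 0 0 0 0 0 0" --pt "0 0 0 0 0 0 0" --pt "0 0 0 0 0 0 0" --pt "0 0 0 0 0 0 0" --pt "0 0 0 0 0 0 0" --pt "0 0 0 0 0 0 0" --pt "0 0 0 0 0 0 0" --pt "0 0 0 0 0 0 0" --pt "0 0 0 0 0 0 0" --pt "0 0 0 0 0 0 0" --pt "0 0 0 0 0 0 0" --pt "0 0 0 0 0 0 0"

```text
time_s: 13.77
ee_pos: [0.5556, -0.0455, 0.0626]
tcp_rot: [180.0, -0.1, 76.2]
wrist_force: [-4.1, 1.1, 13.2]
gripper_width: 0.003
grasp_force: 6.2
```

jog_arm --pt "0 0 0 -2 0 0 0" --pt "0 0 0 -5 0 0 0" --pt "0 0 0 -25 0 0 0" --pt "0 0 0 -30 0 0 0" --pt "0 0 0 -40 0 0 0" --pt "0 0 0 0 0 0 0" --pt "0 0 0 0 0 0 0" --pt "0 0 0 0 0 0 0"

```text
time_s: 14.43
ee_pos: [0.555, -0.0452, 0.1627]
tcp_rot: [-180.0, -0.0, 76.2]
wrist_force: [-1.0, 0.4, 0.0]
gripper_width: 0.003
grasp_force: 0.0
```

```bash
python3 m.py
python3 - <<'E'
from h import *
print(wedge_fit(grab_frame("top")))
E
```

```text
tool 141.6347630259595 120.3837741800105 [ 0.55497109 -0.04516164  0.16270809] [-1.79975665e+02 -2.01996740e-02  7.62464093e+01] [-0.96977582  0.44460126  0.02810745] 14.4333
((523.12451171875, 51.54774475097656), (149.0823974609375, 150.0060577392578), 76.02018737792969)
top plane slope [ 0.0173 -0.0164  0.0639] 0.0238
pad [nan nan nan] 0
((517.3619995117188, 36.65083312988281), (180.39071655273438, 152.4300079345703), 76.80994415283203)
top plane slope [ 0.0334 -0.0061  0.062 ] 0.0339
pad [ 0.5557 -0.0473  0.0626] 41
wedge vis n [-25.  29.]
(((495.1959228515625, 165.18853759765625), (49.39152526855469, 64.8753662109375), 86.74687194824219), ((495.59088134765625, 174.97935485839844), (8.128072738647461, 58.58058547973633), 76.68069458007812), 158, 60)
  return _methods._mean(a, axis=axis, dtype=dtype,
  ret = um.true_divide(
```

The pad held at about 13 N for over a second without sinking. The wedge and balance have not moved, and the robot is clear.

```bash
python3 -c "
from bench import hand_in; print(hand_in())"
```

```text
the job is handed in; nothing more can be done
None
```

The job is handed in: the wedge is under the short foot to within about 1 mm along and 5 mm across of its seat spot, the balance measures level, and the blue pad held about 13 N for over a second without sinking.

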